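# Clear the gauging plate and draw the plug gauge half out

## Task

Take the block brush and sweep the three hexagon cut-offs off the gauging plate into the tray beside it, without touching them with the gripper, while the plug gauge stays fully down; then stand the brush back upright on the board. Then draw the plug gauge straight up out of its bush, gently, until about half of its bright measuring end shows above the bush and the other half is still in the bore, never right out, and finish while holding it there in the gripper, upright and still. Leave the other things on the board where they stand.

Things in the scene. Friction and masses are not known exactly. Their poses are not given: they have to be found in the camera images.
- board: Fixed plywood work board, 500 (x) x 460 (y) x 24 mm, laid level across the wire cage trolley; everything stands on it. Origin: centre of its underside; its top is 24 mm above that, at world z = 0.130 m.
- plate: Fixed dark steel block, 170 (x) x 110 (y) x 45 high mm. Origin: centre of underside, z up. At its +x end stands a bright guide bush (42 mm wide, 12 high) with the gauge in it; the rest of its top, x -85 to +30, is the flat deck where the cut-offs lie (x -62 to +4, y -30 to +10). The tray adjoins its -y long side: sweeping along plate -y drops things into it.
- deck (a point): Point on the deck's flat top, plate (-30, 0, 45) mm: in the middle of the region of the cut-offs along plate x. Axes as the plate.
- bore_mouth (a point): Centre of the upper rim of the guide bush, plate (54, 0, 57) mm. Axes as the plate; the bore (23.6 mm wide, 54 mm deep, blind) runs straight down from it.
- tray: Fixed blue open tray, 60 x 150 x 24 mm, walls 2 mm, its long side against the plate's -y side, its top 21 mm below the deck. Origin: centre of its underside; own y is the long axis, z up.
- gauge: Plug gauge, 114 mm long, 0.14 kg, loose, upright in the bore, own y pointing up. Origin: 57 mm from both ends, 11 mm off the axis (towards own -z). Along y: bright measuring end, 22 mm across, -57 to -30 mm (at the start all in the bore); black handle, 19 mm across, -30 to +42; bright upper end, 22 mm across, +42 to +57. At the start its low end rests on the floor of the bore, 54 mm below the rim.
- gauge_low_end (a point): Centre of the gauge's lower end face, on its axis.
- gauge_grip (a point): Point on the axis of the gauge's handle, 80 mm above its low end (26 mm above the bush's rim at the start): a place to grip (19 mm wide).
- brush: Block brush, 0.15 kg, stands upright on the board. Origin: centre of underside; z up, x along its length. Rigid bristle block 94 x 18 x 26 high mm (tufts make it look 23 wide), wooden stock 100 x 24 mm from z 25 to 43, upright wooden grip 56 (x) x 18 (y) mm from z 42 to 86.
- brush_grip (a point): Centre of the brush's upright wooden grip, 68 mm above its underside; grip it across its 18 mm (own y).
- cutoff_1: Hexagon steel bar cut-off, 20 mm across flats (23 mm over corners), 16 mm high, 0.04 kg. Origin: centre of its underside.
- cutoff_2: Second hexagon cut-off, same.
- cutoff_3: Third hexagon cut-off, same.
- oil_tin: Bystander: round tin, 68 mm wide, 54 high, at the far edge of the board. Origin: centre of its underside.
- tape_roll: Bystander: roll of brown tape lying flat, 86 mm wide, 30 high, at the far edge. Origin: centre of its underside.
- oilstone: Bystander: oilstone 42 x 125 x 22 mm, at the far edge. Origin: centre of its underside.
- bush_a: Bystander: small turned bush 22 mm wide, 24 high, standing at the far edge. Origin: centre of its underside.

How it is judged:
By the outcome, as a careful person would: the job done as asked, in the order asked, and still so for the second after the job is handed in, while the arm keeps its last pose, push and grip.
It also fails if it takes over 54 s, if anything falls off the work surface, if the arm or the gripper's body presses on something with over 40 N, if the wrist force passes 120 N, or if a joint passes its speed limit or range.

## Robot

A 7-joint arm with a two-finger parallel gripper is mounted at the origin on a cart in front of the work surface, level with it; the furniture and walls round the work are solid. World frame = base frame: x ahead of the robot, y to its left, z up, the work surface at z = 0. Lengths are in mm, angles in rad, forces in N, time in s.
With the tool pointing down it reaches from about 400 to 875 mm from the base axis. Payload 4.4 kg.
Tool frame: the origin (TCP) lies on the centre line of the jaws, within the pads' length; the fingertips stand 25 mm ahead of it and the grasp point (between the pads) lies 6 mm ahead of it (ctrl.finger_overhang is the distance from the TCP to the fingertips, in mm); z points along the fingers, y is the line along which they close (so a half turn about z gives the same grasp; the last joint's range is limited). The gripper opens to 85 mm and grips with 20 to 120 N. Pads are 22 mm wide; open, the fingers measure 114 mm over their backs; the gripper's body (76 mm by 85 mm) begins 54 mm behind the grasp point. The pads swing forward as they close: fully open they stand 13 mm farther back than shut.
Start: joints at [-1.181, 0.628, 0.038, 1.517, -0.027, 0.996, -0.02], TCP at [286.098, 583.666, 256.313] pointing down, gripper open.
Joint ranges: [-3.06, 3.06], [-0.37, 2.12], [-1.25, 1.32], [0.18, 2.47], [-1.1, 4.24], [0.23, 1.98], [-2.94, 2.94]. Speed limits (rad/s): [2.57, 2.57, 3.14, 3.14, 3.14, 3.14, 3.14].

## Interface

Orientations are given as [roll, pitch, yaw] about the fixed x, y, z axes, in that order (R = Rz(yaw) Ry(pitch) Rx(roll)).
In Python, from cell import ctrl gives the robot as it stands. The module is installed in compiled form; this text tells all that it offers.
- The arm moves only by the tool play_rows, never from a script. Its argument "targets" is a list of rows, each a list of 5 numbers: the closure, from 0 (fully open) to 1 (shut), then the shift along the tool's x, y, z in cm, then the turn about the tool's z in degrees. In form: [[gripper, dx, dy, dz, spin], ...]. A call has 1 to 10 rows; each row is the pose to reach, as a shift and turn from the pose commanded when the call began, along the tool's axes at that moment; what a row does not reach only later rows make up. A row lasts 1/10 s, in which the tool goes at most 50 mm and 8.59 degrees, less where a joint would pass 70% of its speed; a pose out of reach is approached as far as the arm can. A call with a gripper value outside its range is refused whole. The fingers move at their own pace and stop on an object; the grip force is fixed at half the most. Time passes only in rows, so rows that repeat a pose let the fingers close. It gives the time, the measured TCP pose, the force, the opening and the grip force at its end, in the units of the state.
- ctrl.read_state(): the state, without advancing time (a new reading comes with each control period).
- ctrl.get_image(name): name is "side" or "top"; returns (picture, depth): 480x640x3 uint8, red, green, blue; 480x640 float32, mm along the optical axis (not along the pixel's ray), 0 where there is no reading.
- ctrl.calibration(name): a dict with "vfov" (degrees; the focal length in pixels is half the picture's height over the tangent of half this angle, whatever the lens; pixels are square), "cx", "cy" (the principal point, pixels), "extrinsics" (4x4, takes a point from camera to world coordinates). Camera axes: x right, y down, z forward; pixel columns grow to the right and rows downward; lengths in mm; the calibration is good to about 2 mm. A picture is of the moment at which its call begins. calibration takes no time and is no camera call.
- ctrl.finish_job(): hands the job in; it is judged then, once.
Trained networks look in the newest picture that a camera, given by its name, has taken for a name from the list of things; names that differ only in an ending like _2 or _b are one class to them, and where a whole thing is asked for, a point or a joint stands for the part that bears it (a point fixed in the world has none). Each returns a list of dicts, best first, with "confidence" (0 to 1); they miss things now and then, are a little off and sometimes report something else, mostly with a low value. They report only what shows in the picture. A call takes as long as a camera call.
- ctrl.search_frame(camera, name): "bbox" ([left, top, right, bottom] in pixels, round what is visible of it).
- ctrl.trace(camera, name): "pixels" (480x640 bool, what is visible of it) and "bbox" ([left, top, right, bottom] in pixels, round what is visible of it).
The state is a dict: "clock": time; "qpos": joint angles; "qd": joint speeds; "tau": joint torques, N m; "eef_pos": TCP position; "tool_rot": TCP orientation; "force": force on the tool from outside, world axes, zero at the start; "torque": the same for the moment, N m; "width": finger opening in mm; "gripper_force": force on a finger pad.
Only numpy, scipy, OpenCV 4.12 (cv2) and the standard library are available. Lean on these libraries where they do the work, as an engineer would, in place of code of your own. Each camera call takes 0.05 s, during which the arm holds its last target. There are 200 camera calls.

## Working session

There is one attempt and no reset: what is moved stays moved. The work goes in short steps, Python scripts to look and compute and a tool call to move; the robot and the scene stay as the last step left them, time stands still between calls to the robot, and variables do not carry over. Pictures are saved under pics/ and viewed, at most 10 in all, crops included, and the job is handed in when it is done.

Besides the shell and the picture viewer there is one more tool, called after "Request:" by a JSON object that holds its "method" and its "body", one argument or row to a line. play_rows: Moves the arm, as the interface text tells. Its arguments: {"type":"object","properties":{"targets":{"type":"array"}},"required":["targets"]}

```bash
mkdir -p pics; cat > h.py <<'E'
import numpy as np, cv2
from cell import ctrl
from scipy.spatial.transform import Rotation as R
def cloud(cam):
    pic,d=ctrl.get_image(cam); c=ctrl.calibration(cam)
    f=240/np.tan(np.radians(c["vfov"])/2); T=np.array(c["extrinsics"])
    v,u=np.mgrid[:480,:640]
    P=np.stack([(u-c["cx"])/f*d,(v-c["cy"])/f*d,d],-1)@T[:3,:3].T+T[:3,3]
    P[d<=0]=np.nan
    return pic,P
def save(p,n): cv2.imwrite("pics/"+n,cv2.cvtColor(p,cv2.COLOR_RGB2BGR))
E
python3 - <<'E'
from h import *
print(ctrl.read_state())
for cam in("top","side"):
    pic,P=cloud(cam); save(pic,cam+"0.png"); np.save(cam+"0.npy",P)
    print(cam,np.round(np.array(ctrl.calibration(cam)["extrinsics"]),2).tolist(),ctrl.calibration(cam)["vfov"])
    for n in("plate","tray","gauge","brush","cutoff_1","oil_tin","tape_roll","oilstone","bush_a"):
        for r in ctrl.trace(cam,n)[:4]:
            m=r["pixels"]; q=P[m]; q=q[~np.isnan(q[:,0])]
            if len(q): print(n,round(r["confidence"],2),[int(x) for x in r["bbox"]],np.round(np.median(q,0)),np.round(np.percentile(q,2,axis=0)),np.round(np.percentile(q,98,axis=0)))
E
```

```text
{'clock': 0.0, 'qpos': array([-1.18080157,  0.62934487,  0.03846568,  1.5183806 , -0.02699716,
        0.99627321, -0.01999538]), 'qd': array([ 0.00070962,  0.00177798, -0.0002206 ,  0.00062226, -0.00084054,
        0.00170163, -0.00014194]), 'tau': array([ 7.06447863e-04, -5.63409662e+01,  1.22664951e+00, -1.93444991e+01,
        1.10934488e-02,  1.04749753e-02, -2.52693934e-05]), 'eef_pos': array([285.84740408, 583.13190757, 255.38625437]), 'tool_rot': array([-3.13970576e+00,  4.13133178e-05,  2.68578463e+00]), 'force': array([-0.29811109, -0.85941694,  0.25929756]), 'torque': array([ 0.02103335, -0.03594974, -0.02137804]), 'gripper_force': 0.0, 'width': 85.46234502235038}
top [[-0.01, -0.99, 0.15, 483.43], [-1.0, 0.01, -0.01, -98.58], [0.01, -0.15, -0.99, 1074.26], [0.0, 0.0, 0.0, 1.0]] 51.634261820375436
plate 0.94 [295, 235, 371, 339] [ 522. -119.  176.] [ 442. -178.  172.] [607. -64. 189.]
plate 0.46 [211, 226, 234, 280] [588.  71. 177.] [545.  60. 142.] [639.  86. 219.]
plate 0.44 [298, 160, 360, 191] [ 740. -118.  153.] [ 718. -178.  137.] [765. -59. 156.]
tray 0.57 [355, 251
[... 1661 characters left out ...]
 407, 255] [ 471. -133.  187.] [ 460. -151.  177.] [ 481. -128.  193.]
cutoff_1 0.47 [355, 242, 365, 251] [ 531. -135.  186.] [ 520. -693.   -7.] [ 571. -130.  193.]
oil_tin 0.88 [237, 217, 274, 253] [ 729. -234.  168.] [ 703. -281.  134.] [ 763. -225.  186.]
tape_roll 0.9 [168, 297, 236, 351] [725.  80. 152.] [686.  25. 132.] [764. 104. 162.]
tape_roll 0.27 [354, 240, 368, 254] [ 529. -135.  188.] [ 520. -150.  178.] [ 540. -130.  193.]
oilstone 0.87 [207, 251, 248, 293] [738. -98. 153.] [ 719. -182.  131.] [770. -55. 154.]
oilstone 0.19 [205, 285, 221, 299] [733. -14. 153.] [724. -29. 144.] [744.  -7. 156.]
bush_a 0.66 [206, 286, 225, 299] [734. -15. 153.] [723. -58. 136.] [744.  11. 159.]
```

```bash
python3 - <<'E'
from h import *
P=np.load("top0.npy"); Q=np.load("side0.npy")
def rect(q,n):
    r=cv2.minAreaRect(q[:,:2].astype(np.float32)); print(n,len(q),np.round(r[0],1),np.round(r[1],1),round(r[2],1),np.round(np.median(q,0),1))
def box(P,a): 
    m=np.ones(P.shape[:2],bool)
    for i in range(3): m&=(P[...,i]>a[2*i])&(P[...,i]<a[2*i+1])
    return P[m]
for P_,c in((P,"top"),(Q,"side")):
    rect(box(P_,(420,630,-190,-50,169,181)),c+" deck")
    rect(box(P_,(530,660,40,110,211,224)),c+" grip top")
    rect(box(P_,(530,660,40,110,168,180)),c+" stock")
    rect(box(P_,(550,610,-130,-90,240,255)),c+" gauge top")
    rect(box(P_,(550,620,-150,-80,184,190)),c+" bush top")
    rect(box(P_,(420,630,-260,-178,146,160)),c+" tray rim")
q=box(P,(430,560,-180,-60,187,197)); 
k=cv2.partition if 0 else None
from scipy.cluster.hierarchy import fcluster,linkage
l=fcluster(linkage(q,'single'),6,'distance')
for i in set(l): rect(q[l==i],"cut")
a=cv2.imread("pics/top0.png")[200:400,180:430]; b=cv2.imread("pics/side0.png")[190:370,150:450]
cv2.imwrite("pics/c.png",np.vstack([cv2.resize(a,(500,400)),cv2.resize(b,(500,200+0))]) if 0 else cv2.resize(a,(750,600),interpolation=cv2.INTER_CUBIC))
cv2.imwrite("pics/d.png",cv2.resize(b,(800,480),interpolation=cv2.INTER_CUBIC))
E
```

```text
top deck 4996 [ 525.1 -120.9] [170.6 110.1] 8.9 [ 519.1 -119.2  176. ]
top grip top 320 [592.4  75.5] [55.2 18.6] 7.5 [592.5  74.7 216.3]
top stock 376 [592.9  75.6] [99.7 24.6] 6.9 [578.   71.  173.3]
top gauge top 140 [ 578.1 -112.6] [20.2 20.8] 89.0 [ 578.  -112.5  248.1]
top bush top 208 [ 577.9 -112.7] [39.5 39.9] 44.4 [ 572.5 -111.5  187.5]
top tray rim 243 [ 518.6 -209.5] [150.8  59.8] 7.9 [ 509.4 -230.8  153.7]
side deck 2717 [ 527.3 -120.4] [170.4 114.8] 8.5 [520.5 -96.2 176. ]
side grip top 367 [594.9  78.1] [55.1 15.7] 7.6 [595.3  81.  215.6]
side stock 820 [594.9  78. ] [99.5 25.5] 5.8 [593.7  83.5 173.3]
side gauge top 119 [ 580.4 -111.7] [21.3 22.5] 18.3 [ 579.7 -106.7  246.4]
side bush top 181 [ 580.3 -110.6] [39.3 38.6] 7.7 [ 578.1 -103.8  187.7]
side tray rim 44 [ 506.  -235.8] [ 54.1 146.7] 74.6 [ 535.5 -234.9  154.7]
cut 7 [ 558.9 -112.3] [16.1  1.9] 88.9 [ 559.6 -111.4  188.3]
cut 115 [ 468.6 -139.9] [21.  18.6] 44.8 [ 469.3 -139.9  192. ]
cut 110 [ 527.1 -141.9] [21.2 19.1] 43.6 [ 527.2 -141.9  191.9]
cut 114 [ 498.9 -153.8] [19.5 21.1] 88.2 [ 498.8 -154.5  191.8]
```

View pics/c.png

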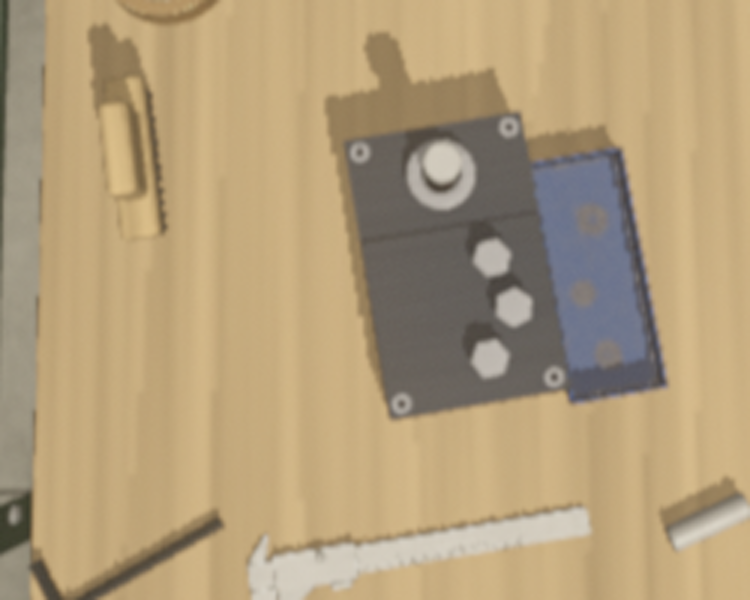

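View pics/d.png

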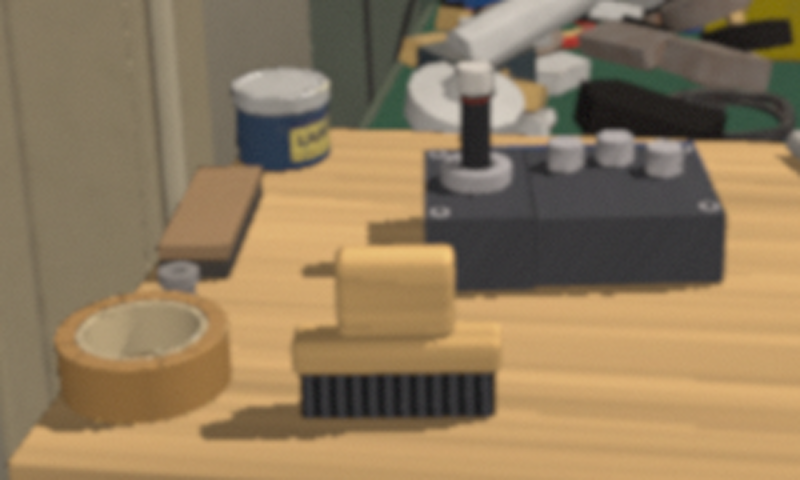

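```bash
cat >> h.py <<'E'
def to(p,ydir):
    "shift (cm) in tool axes and spin (deg) from the measured pose to TCP p with tool y along world heading ydir deg (mod 180)"
    s=ctrl.read_state(); M=R.from_euler("xyz",s["tool_rot"]).as_matrix()
    d=M.T@(np.array(p)-s["eef_pos"])/10
    h=np.degrees(np.arctan2(M[1,1],M[0,1]))
    sp=-((ydir-h+90)%180-90)
    print("clock",s["clock"],"pos",np.round(s["eef_pos"],1),"rot",np.round(s["tool_rot"],3),"y heading",round(h,1),"q7",round(s["qpos"][6],2),"w",round(s["width"],1),"F",np.round(s["force"],1),"grip",round(s["gripper_force"],1))
    print("-> cm",np.round(d,2),"spin",round(sp,1))
E
python3 - <<'E'
from h import *
to((593.7,76.8,290),97.3)
E
```

```text
clock 1.0 pos [286.1 583.7 256.3] rot [-3.142 -0.     2.686] y heading 63.9 q7 -0.02 w 85.5 F [-0.5 -0.5  0.1] grip 0.0
-> cm [-49.93 -31.97  -3.37] spin -33.4
```

Request:
{"method": "play_rows", "body": {
  "targets": [
    [0,-5,-3.2,-3.4,-8],
    [0,-49.9,-32,-3.4,-33.4],
    [0,-49.9,-32,-3.4,-33.4],
    [0,-49.9,-32,-3.4,-33.4],
    [0,-49.9,-32,-3.4,-33.4],
    [0,-49.9,-32,-3.4,-33.4],
    [0,-49.9,-32,-3.4,-33.4],
    [0,-49.9,-32,-3.4,-33.4],
    [0,-49.9,-32,-3.4,-33.4],
    [0,-49.9,-32,-3.4,-33.4]
  ]
}}

```text
clock: 2.0
eef_pos: [542.7, 159.9, 289.0]
tool_rot: [3.141, 0.001, -3.015]
force: [0.2, -0.2, 0.1]
width: 85.4
gripper_force: 0.0
```

```bash
python3 -c "
from h import *
to((593.7,76.8,290),97.3)"
```

```text
clock 2.0 pos [542.7 159.9 289. ] rot [ 3.141e+00  1.000e-03 -3.015e+00] y heading 97.3 q7 1.32 w 85.4 F [ 0.2 -0.2  0.1] grip 0.0
-> cm [-4.01 -8.89 -0.1 ] spin -0.0
```

Request:
{"method": "play_rows", "body": {
  "targets": [
    [0,-4,-8.9,0,0],
    [0,-4,-8.9,0,0],
    [0,-4,-8.9,0,0],
    [0,-4,-8.9,0,0],
    [0,-4,-8.9,0,0],
    [0,-4,-8.9,0,0]
  ]
}}

```text
clock: 2.6
eef_pos: [592.1, 80.5, 288.7]
tool_rot: [3.141, -0.0, -3.012]
force: [0.9, 0.7, 0.6]
width: 85.2
gripper_force: 0.0
```

```bash
python3 -c "
from h import *
to((593.7,76.8,204),97.3)"
```

```text
clock 2.6 pos [592.1  80.5 288.7] rot [ 3.141 -0.    -3.012] y heading 97.5 q7 1.48 w 85.2 F [0.9 0.7 0.6] grip 0.0
-> cm [-0.11 -0.39  8.47] spin 0.2
```

Request:
{"method": "play_rows", "body": {
  "targets": [
    [0,-0.1,-0.4,3,0],
    [0,-0.1,-0.4,6,0],
    [0,-0.1,-0.4,8,0],
    [0,-0.1,-0.4,8.4,0],
    [0,-0.1,-0.4,8.4,0]
  ]
}}

```text
clock: 3.1
eef_pos: [593.8, 75.8, 204.5]
tool_rot: [3.141, -0.001, -3.013]
force: [-0.4, -0.1, 0.7]
width: 85.8
gripper_force: 0.0
```

```bash
python3 -c "
from h import *
to((593.7,76.8,204),97.3)
save(ctrl.get_image('side')[0][190:370,150:450].repeat(2,0).repeat(2,1),'e.png')"
```

```text
clock 3.1 pos [593.8  75.8 204.5] rot [ 3.141e+00 -1.000e-03 -3.013e+00] y heading 97.4 q7 1.48 w 85.8 F [-0.4 -0.1  0.7] grip 0.0
-> cm [-0.    0.1   0.05] spin 0.1
```

View pics/e.png

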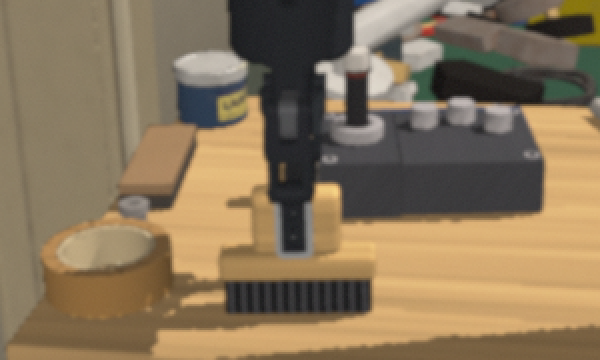

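The near finger (px 293,225) sits in front of the grip (250–340), well centred in x. Close.

Request:
{"method": "play_rows", "body": {
  "targets": [
    [0.5,0,0,0,0],
    [0.6,0,0,0,0],
    [0.7,0,0,0,0],
    [0.8,0,0,0,0],
    [1,0,0,0,0],
    [1,0,0,0,0],
    [1,0,0,0,0],
    [1,0,0,0,0]
  ]
}}

```text
clock: 3.95
eef_pos: [594.5, 74.7, 205.0]
tool_rot: [-3.142, 0.001, -3.015]
force: [-0.1, 0.0, 4.6]
width: 17.1
gripper_force: 58.9
```

```bash
python3 -c "
from h import *
to((593.7,76.8,204),97.3)"
```

```text
clock 3.95 pos [594.5  74.7 205. ] rot [-3.142e+00  1.000e-03 -3.015e+00] y heading 97.3 q7 1.48 w 17.1 F [-0.1  0.   4.6] grip 58.9
-> cm [0.05 0.22 0.1 ] spin -0.0
```

Request:
{"method": "play_rows", "body": {
  "targets": [
    [1,0,0,-1,0],
    [1,0,0,-3,0],
    [1,0,0,-5,0],
    [1,0,0,-7,0],
    [1,0,0,-8.5,0],
    [1,0,0,-8.5,0],
    [1,0,0,-8.5,0]
  ]
}}

```text
clock: 4.65
eef_pos: [593.8, 74.7, 289.3]
tool_rot: [3.142, -0.001, -3.014]
force: [-0.6, 0.6, -1.7]
width: 17.1
gripper_force: 58.5
```

```bash
python3 -c "
from h import *
to((492.8,-95.5,290),98.8)"
```

```text
clock 4.65 pos [593.8  74.7 289.3] rot [ 3.142e+00 -1.000e-03 -3.014e+00] y heading 97.3 q7 1.49 w 17.1 F [-0.6  0.6 -1.7] grip 58.5
-> cm [ 12.18 -15.6   -0.06] spin -1.5
```

Request:
{"method": "play_rows", "body": {
  "targets": [
    [1,2,-2.6,0,-0.5],
    [1,4.5,-5.8,0,-1],
    [1,7,-9,0,-1.5],
    [1,9.5,-12.2,0,-1.5],
    [1,11.5,-14.7,0,-1.5],
    [1,12.2,-15.6,0,-1.5],
    [1,12.2,-15.6,0,-1.5],
    [1,12.2,-15.6,0,-1.5],
    [1,12.2,-15.6,0,-1.5]
  ]
}}

```text
clock: 5.55
eef_pos: [493.8, -93.7, 289.3]
tool_rot: [3.141, 0.0, -2.986]
force: [0.5, 0.1, -0.6]
width: 17.4
gripper_force: 58.6
```

```bash
python3 - <<'E'
from h import *
to((492.8,-95.5,252),98.8)
pic,P=cloud("side"); save(pic[170:370,230:530].repeat(2,0).repeat(2,1),'f.png')
_,T=cloud("top")
for c,Q in(("side",P),("top",T)):
    m=(abs(Q[...,0]-493)<60)&(abs(Q[...,1]+95)<22)&(Q[...,2]>205)&(Q[...,2]<263)
    q=Q[m]; r=cv2.minAreaRect(q[:,:2].astype(np.float32)); print(c,r,np.percentile(q,[1,99],axis=0).round(1))
E
```

```text
clock 5.55 pos [493.8 -93.7 289.3] rot [ 3.141  0.    -2.986] y heading 98.9 q7 1.83 w 17.4 F [ 0.5  0.1 -0.6] grip 58.6
-> cm [ 0.13 -0.17  3.73] spin 0.1
side ((494.77294921875, -89.36898803710938), (99.57801055908203, 24.415847778320312), 9.16802978515625) [[447.6 -99.2 216.7]
 [541.8 -73.9 262.3]]Traceback (most recent call last):
  File "<stdin>", line 7, in <module>
    return _quantile_unchecked(
        a, q, axis, out, overwrite_input, method, keepdims, weights)
    return _ureduce(a,
                    func=_quantile_ureduce_func,
    ...<5 lines>...
                    overwrite_input=overwrite_input,
                    method=method)
    r = func(a, **kwargs)
    result = _quantile(arr,
                       quantiles=q,
    ...<2 lines>...
                       out=out,
                       weights=wgt)
    slices_having_nans = np.isnan(arr[-1, ...])
                                  ~~~^^^^^^^^^
IndexError: index -1 is out of bounds for axis 0 with size 0
```

View pics/f.png

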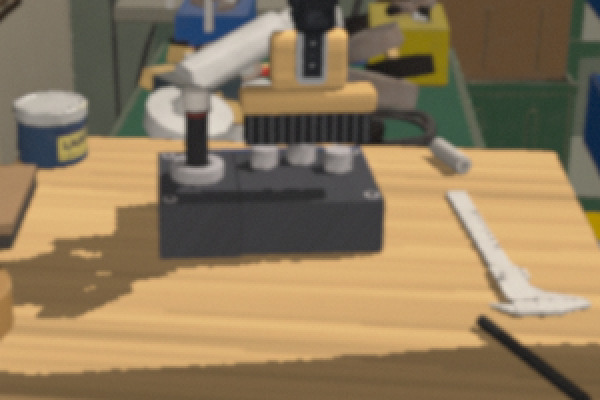

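Brush (px 245–375, bristles at row 130) hangs level above the deck, clear of the gauge (197,130). Lowering behind the cut-offs, then sweep.

Request:
{"method": "play_rows", "body": {
  "targets": [
    [1,0.1,-0.1,1.5,0],
    [1,0.1,-0.1,2.8,0],
    [1,0.1,-0.1,3.4,0],
    [1,0.1,-0.1,3.7,0],
    [1,0.1,-0.1,3.7,0],
    [1,0.1,-0.1,3.7,0]
  ]
}}

```text
clock: 6.25
eef_pos: [492.6, -96.6, 253.1]
tool_rot: [-3.141, 0.001, -2.988]
force: [-0.3, -0.1, -1.1]
width: 17.0
gripper_force: 58.6
```

```bash
python3 -c "
from h import *
to((506.8,-186.4,251.7),98.8)"
```

```text
clock 6.25 pos [492.6 -96.6 253.1] rot [-3.141e+00  1.000e-03 -2.988e+00] y heading 98.8 q7 1.83 w 17.0 F [-0.3 -0.1 -1.1] grip 58.6
-> cm [-0.03 -9.09  0.14] spin -0.0
```

Request:
{"method": "play_rows", "body": {
  "targets": [
    [1,0,-0.5,0.1,0],
    [1,0,-1.1,0.1,0],
    [1,0,-1.7,0.1,0],
    [1,0,-2.3,0.1,0],
    [1,0,-2.9,0.1,0],
    [1,0,-3.5,0.1,0],
    [1,0,-4.1,0.1,0],
    [1,0,-4.7,0.1,0],
    [1,0,-5.3,0.1,0],
    [1,0,-5.9,0.1,0]
  ]
}}

```text
clock: 7.25
eef_pos: [501.2, -155.4, 251.6]
tool_rot: [3.141, -0.0, -2.988]
force: [-0.0, 0.6, -0.5]
width: 17.0
gripper_force: 58.8
```

Request:
{"method": "play_rows", "body": {
  "targets": [
    [1,0,-0.6,0,0],
    [1,0,-1.2,0,0],
    [1,0,-1.8,0,0],
    [1,0,-2.4,0,0],
    [1,0,-2.9,0,0],
    [1,0,-3.3,0,0],
    [1,0,-3.3,0,0],
    [1,0,-3.3,0,0]
  ]
}}

```text
clock: 8.05
eef_pos: [506.2, -187.4, 251.6]
tool_rot: [3.141, -0.0, -2.988]
force: [-0.7, 0.1, -1.3]
width: 17.1
gripper_force: 58.7
```

```bash
python3 - <<'E'
from h import *
to((506.8,-186.4,251.7),98.8)
a=ctrl.get_image("top")[0][190:390,270:430]; b=ctrl.get_image("side")[0][170:310,250:490]
save(np.hstack([cv2.resize(a,(400,500)),cv2.resize(b,(400,500*1))]),'g.png')
E
```

```text
clock 8.05 pos [ 506.2 -187.4  251.6] rot [ 3.141 -0.    -2.988] y heading 98.8 q7 2.0 w 17.1 F [-0.7  0.1 -1.3] grip 58.7
-> cm [-0.08  0.09 -0.01] spin -0.0
```

View pics/g.png

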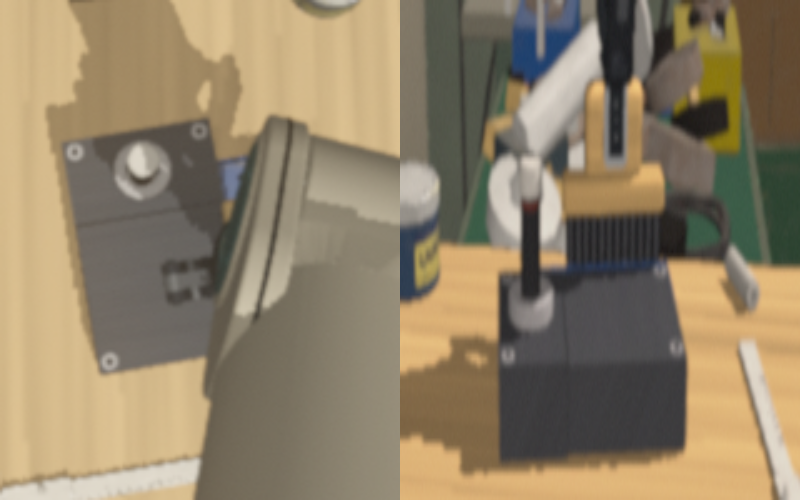

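Deck is empty (left and right view). Lift, return the way I came, and check the tray.

Request:
{"method": "play_rows", "body": {
  "targets": [
    [1,0,0,-1.5,0],
    [1,0,0,-3.5,0],
    [1,0,2,-3.8,0],
    [1,0,5,-3.8,0],
    [1,0,8,-3.8,0],
    [1,0,9,-3.8,0],
    [1,0,9,-3.8,0],
    [1,0,9,-3.8,0]
  ]
}}

```text
clock: 8.95
eef_pos: [492.7, -99.7, 289.8]
tool_rot: [-3.141, 0.0, -2.989]
force: [-0.3, -0.7, -1.6]
width: 17.5
gripper_force: 58.9
```

```bash
python3 - <<'E'
from h import *
to((594,74.7,289.5),97.3)
pic,P=cloud("top"); save(pic[190:390,270:430].repeat(3,0).repeat(3,1),'k.png')
m=(P[...,0]>430)&(P[...,0]<610)&(P[...,1]<-175)&(P[...,1]>-250)&(P[...,2]>140)&(P[...,2]<200)
print(np.percentile(P[m],[2,98],axis=0))
for r in ctrl.trace("top","cutoff_1")[:4]: print(round(r["confidence"],2),r["bbox"],np.nanmedian(P[r["pixels"]],0))
E
```

```text
clock 8.95 pos [492.7 -99.7 289.8] rot [-3.141  0.    -2.989] y heading 98.8 q7 1.83 w 17.5 F [-0.3 -0.7 -1.6] grip 58.9
-> cm [-1.267e+01  1.569e+01  1.000e-02] spin 1.5
[[ 442.85393622 -247.2178676   140.82990031]
 [ 594.18217598 -186.31325151  157.83676522]]
0.54 [368.6, 305.8, 381.3, 320.1] [ 477.22922248 -199.12146625  152.78965837]
0.39 [371.4, 291.5, 377.7, 302.1] [ 504.40116777 -198.28619385  151.84208296]
```

View pics/k.png

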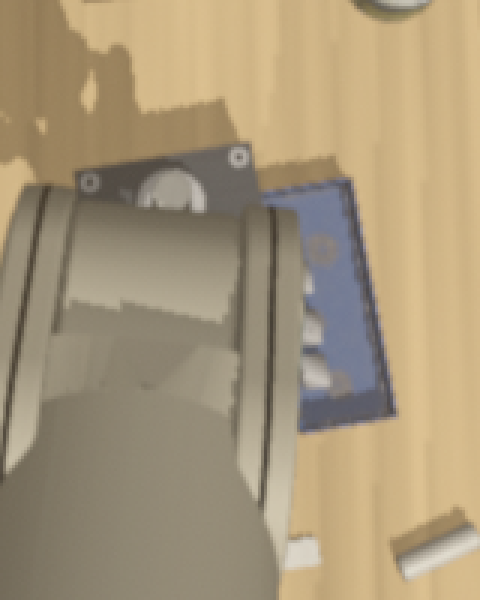

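All three cut-offs show in the tray (px ~310,285; 313,325; 315,372). Return the brush.

Request:
{"method": "play_rows", "body": {
  "targets": [
    [1,-1.5,1.9,0,0.5],
    [1,-4,5,0,1],
    [1,-6.5,8,0,1.5],
    [1,-9.5,11.5,0,1.5],
    [1,-11.7,14.5,0,1.5],
    [1,-12.7,15.7,0,1.5],
    [1,-12.7,15.7,0,1.5],
    [1,-12.7,15.7,0,1.5],
    [1,-12.7,15.7,0,1.5]
  ]
}}

```text
clock: 9.95
eef_pos: [593.5, 73.1, 289.5]
tool_rot: [-3.14, -0.001, -3.018]
force: [-0.3, -0.4, -0.3]
width: 17.3
gripper_force: 58.9
```

```bash
python3 - <<'E'
from h import *
to((594,74.7,205.2),97.3)
pic,P=cloud("top")
for r in ctrl.trace("top","cutoff_1")[:4]: q=P[r["pixels"]]; print(round(r["confidence"],2),r["bbox"],np.nanmedian(q,0).round(),np.nanpercentile(q,[3,97],axis=0).round().tolist())
E
```

```text
clock 9.95 pos [593.5  73.1 289.5] rot [-3.140e+00 -1.000e-03 -3.018e+00] y heading 97.1 q7 1.48 w 17.3 F [-0.3 -0.4 -0.3] grip 58.9
-> cm [-0.07  0.17  8.43] spin -0.2
0.61 [204.8, 250.5, 228.9, 279.5] [564.  65. 259.] [[544.0, 58.0, 225.0], [581.0, 79.0, 302.0]]
0.52 [369.6, 293.8, 376.2, 305.7] [ 505. -194.  152.] [[495.0, -203.0, 133.0], [514.0, -187.0, 156.0]]
```

Request:
{"method": "play_rows", "body": {
  "targets": [
    [1,-0.1,0.2,3,0],
    [1,-0.1,0.2,5.5,0],
    [1,-0.1,0.2,7.3,0],
    [1,-0.1,0.2,8,0],
    [1,-0.1,0.2,8.3,0],
    [1,-0.1,0.2,8.4,0],
    [1,-0.1,0.2,8.4,0]
  ]
}}

```text
clock: 10.75
eef_pos: [595.3, 78.0, 206.6]
tool_rot: [3.142, 0.002, -3.015]
force: [0.7, 0.6, -1.6]
width: 17.3
gripper_force: 58.9
```

```bash
python3 - <<'E'
from h import *
to((594,74.7,205),97.3)
E
```

```text
clock 10.75 pos [595.3  78.  206.6] rot [ 3.142e+00  2.000e-03 -3.015e+00] y heading 97.3 q7 1.47 w 17.3 F [ 0.7  0.6 -1.6] grip 58.9
-> cm [ 0.17 -0.31  0.16] spin -0.0
```

Request:
{"method": "play_rows", "body": {
  "targets": [
    [1,0,0,0.1,0],
    [1,0,0,0.15,0],
    [1,0,0,0.15,0]
  ]
}}

```text
clock: 11.05
eef_pos: [595.2, 78.1, 205.1]
tool_rot: [3.142, 0.002, -3.014]
force: [-0.8, -0.8, 3.5]
width: 17.2
gripper_force: 59.6
```

Contact felt (+3.5 N). Release gradually, then back off upward.

Request:
{"method": "play_rows", "body": {
  "targets": [
    [0.75,0,0,0,0],
    [0.7,0,0,0,0],
    [0.6,0,0,0,0],
    [0.4,0,0,0,0],
    [0.2,0,0,0,0],
    [0,0,0,0,0],
    [0,0,0,0,0]
  ]
}}

```text
clock: 11.75
eef_pos: [594.7, 78.0, 204.1]
tool_rot: [3.142, -0.0, -3.015]
force: [0.4, -0.4, -0.4]
width: 85.5
gripper_force: 0.0
```

Request:
{"method": "play_rows", "body": {
  "targets": [
    [0,0,0,-1,0],
    [0,0,0,-3,0],
    [0,0,0,-6,0],
    [0,0,0,-10,0],
    [0,0,0,-14,0],
    [0,0,0,-14,0],
    [0,0,0,-14,0]
  ]
}}

```text
clock: 12.45
eef_pos: [595.1, 78.1, 345.8]
tool_rot: [3.142, 0.003, -3.014]
force: [-0.4, -0.1, -1.3]
width: 85.4
gripper_force: 0.0
```

```bash
python3 - <<'E'
from h import *
to((579,-112,345),98.8)
pic,P=cloud("side"); pt,T=cloud("top")
save(np.hstack([cv2.resize(pt[190:390,270:430],(400,500)),cv2.resize(pic[170:370,150:450],(400,267)).repeat(2,0)[:500]]),'m.png')
for Q,c in((P,"side"),(T,"top")):
    for z in((211,224),(165,182)):
        m=(abs(Q[...,0]-594)<62)&(abs(Q[...,1]-78)<35)&(Q[...,2]>z[0])&(Q[...,2]<z[1])
        q=Q[m]
        if len(q)>5: print(c,z,cv2.minAreaRect(q[:,:2].astype(np.float32)),np.median(q,0).round(1))
    m=(abs(Q[...,0]-579)<14)&(abs(Q[...,1]+112)<14)&(Q[...,2]>242)&(Q[...,2]<256); q=Q[m]
    if len(q)>5: print("gauge",cv2.minAreaRect(q[:,:2].astype(np.float32)),np.median(q,0).round(1))
for r in ctrl.trace("top","cutoff_1")[:5]: q=T[r["pixels"]]; print(round(r["confidence"],2),r["bbox"],np.nanmedian(q,0).round(),np.nanpercentile(q,[3,97],axis=0).round().tolist())
E
```

```text
clock 12.45 pos [595.1  78.1 345.8] rot [ 3.142e+00  3.000e-03 -3.014e+00] y heading 97.3 q7 1.48 w 85.4 F [-0.4 -0.1 -1.3] grip 0.0
-> cm [  4.   -18.65   0.06] spin -1.5
side (211, 224) ((595.5006103515625, 82.25144958496094), (54.98380661010742, 17.25057601928711), 7.706760406494141) [595.9  84.7 215.5]
side (165, 182) ((596.1563720703125, 80.32151794433594), (99.93011474609375, 25.932336807250977), 7.121391773223877) [595.   87.7 173. ]
gauge ((580.1138305664062, -112.06118774414062), (23.51395034790039, 21.91484260559082), 57.85125732421875) [ 579.7 -107.4  247.3]
top (211, 224) ((592.2926025390625, 79.41751098632812), (52.68696975708008, 18.55341148376465), 8.631278991699219) [585.9  77.7 216.4]
top (165, 182) ((589.5607299804688, 78.17169189453125), (91.41694641113281, 23.59214210510254), 6.4923272132873535) [563.2  71.1 173.2]
gauge ((578.0438232421875, -112.60276794433594), (20.209245681762695, 20.59244728088379), 89.34467315673828) [ 578.  -112.5  248.1]
0.64 [368.5, 291.8, 377.6, 305.9] [ 505. -195.  153.] [[495.0, -203.0, 142.0], [515.0, -187.0, 157.0]]
0.49 [368.8, 310.3, 381.4, 321.2] [ 477. -199.  152.] [[468.0, -207.0, 140.0], [486.0, -191.0, 157.0]]
0.21 [209.2, 229.1, 234.1, 283.1] [577.  72. 177.] [[546.0, 64.0, 135.0], [611.0, 86.0, 219.0]]
```

View pics/m.png

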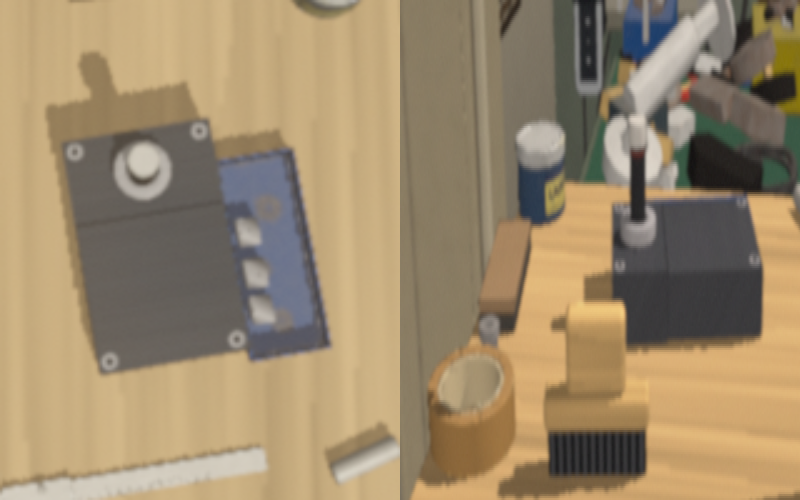

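Brush upright at its place (px 597,400), three cut-offs in the tray (250,232; 257,272; 263,310), gauge still fully down. Move over the gauge.

Request:
{"method": "play_rows", "body": {
  "targets": [
    [0,0.5,-3,0,-1],
    [0,1.5,-7,0,-1.5],
    [0,2.5,-11.5,0,-1.5],
    [0,3.5,-16,0,-1.5],
    [0,4,-18.8,0,-1.5],
    [0,4,-18.8,0,-1.5],
    [0,4,-18.8,0,-1.5],
    [0,4,-18.8,0,-1.5],
    [0,4,-18.8,0,-1.5]
  ]
}}

```text
clock: 13.5
eef_pos: [579.0, -111.7, 343.8]
tool_rot: [3.141, -0.001, -2.986]
force: [0.2, 0.2, 0.4]
width: 85.4
gripper_force: 0.0
```

```bash
python3 - <<'E'
from h import *
to((579,-113.5,217.5),98.8)
E
```

```text
clock 13.5 pos [ 579.  -111.7  343.8] rot [ 3.141e+00 -1.000e-03 -2.986e+00] y heading 98.9 q7 1.84 w 85.4 F [0.2 0.2 0.4] grip 0.0
-> cm [ 0.02 -0.2  12.63] spin 0.1
```

Request:
{"method": "play_rows", "body": {
  "targets": [
    [0,0,-0.2,3,0],
    [0,0,-0.2,6,0],
    [0,0,-0.2,9,0],
    [0,0,-0.2,11,0],
    [0,0,-0.2,12,0],
    [0,0,-0.2,12.6,0],
    [0,0,-0.2,12.6,0],
    [0,0,-0.2,12.6,0]
  ]
}}

```text
clock: 14.3
eef_pos: [579.9, -115.4, 219.1]
tool_rot: [-3.141, 0.002, -2.988]
force: [0.5, -0.3, -0.6]
width: 85.2
gripper_force: 0.0
```

```bash
python3 - <<'E'
from h import *
to((579,-113.5,217.5),98.8)
pic,P=cloud("side")
save(cv2.resize(pic[180:280,280:430],(750,500)),'n.png')
E
```

```text
clock 14.3 pos [ 579.9 -115.4  219.1] rot [-3.141e+00  2.000e-03 -2.988e+00] y heading 98.8 q7 1.83 w 85.2 F [ 0.5 -0.3 -0.6] grip 0.0
-> cm [0.06 0.2  0.16] spin 0.0
```

View pics/n.png

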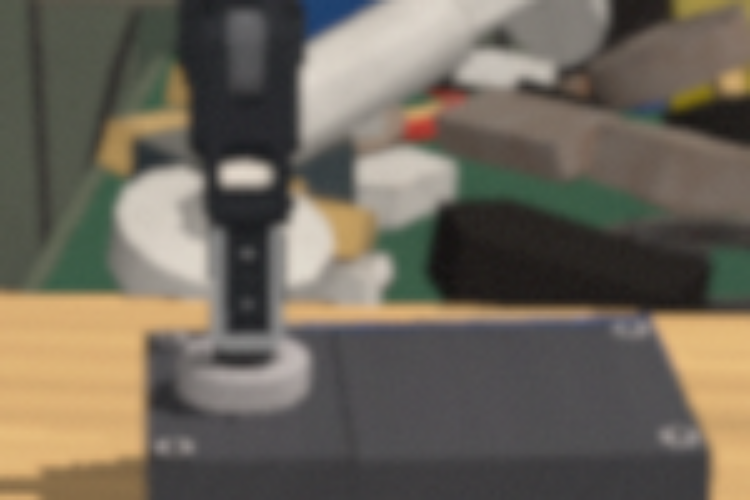

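Finger (px 247) is centred on the bush (244). Close gently with a small y correction.

Request:
{"method": "play_rows", "body": {
  "targets": [
    [0.5,0,0.1,0.1,0],
    [0.65,0,0.1,0.1,0],
    [0.7,0,0.1,0.1,0],
    [0.72,0,0.1,0.1,0],
    [0.74,0,0.1,0.1,0],
    [0.76,0,0.1,0.1,0]
  ]
}}

```text
clock: 14.95
eef_pos: [579.0, -114.5, 217.1]
tool_rot: [3.142, -0.0, -2.988]
force: [-0.3, 0.3, 0.1]
width: 20.2
gripper_force: 0.0
```

Request:
{"method": "play_rows", "body": {
  "targets": [
    [0.78,0,0,0,0],
    [0.8,0,0,0,0],
    [0.85,0,0,0,0],
    [1,0,0,0,0],
    [1,0,0,0,0],
    [1,0,0,0,0]
  ]
}}

```text
clock: 15.55
eef_pos: [579.0, -114.5, 217.2]
tool_rot: [3.142, 0.0, -2.988]
force: [-0.2, -0.1, 3.3]
width: 17.9
gripper_force: 58.4
```

```bash
python3 - <<'E'
from h import *
for i in range(3):
    ctrl.get_image("side"); s=ctrl.read_state(); print(s["eef_pos"].round(2),s["tool_rot"].round(4),s["force"].round(1),s["torque"].round(2),round(s["width"],1),s["gripper_force"])
E
```

```text
[ 579.05 -114.43  217.25] [ 3.1415e+00  1.0000e-04 -2.9883e+00] [-0.6  0.1  2.5] [0.14 0.1  0.01] 17.7 58.367760479450226
[ 579.06 -114.44  217.25] [ 3.1416e+00  1.0000e-04 -2.9882e+00] [-0.8  0.3  1.9] [ 0.13  0.17 -0.03] 17.7 58.368585258722305
[ 579.06 -114.46  217.23] [ 3.1415e+00  1.0000e-04 -2.9883e+00] [-0.2 -0.3  2.7] [0.15 0.14 0.04] 17.6 58.36908012628555
```

Gripped with no side load. Draw up slowly: 40.5 mm in total.

Request:
{"method": "play_rows", "body": {
  "targets": [
    [1,0,0,-0.1,0],
    [1,0,0,-0.25,0],
    [1,0,0,-0.45,0],
    [1,0,0,-0.65,0],
    [1,0,0,-0.85,0],
    [1,0,0,-1.05,0],
    [1,0,0,-1.25,0],
    [1,0,0,-1.45,0],
    [1,0,0,-1.6,0],
    [1,0,0,-1.65,0]
  ]
}}

```text
clock: 16.7
eef_pos: [579.1, -114.5, 233.9]
tool_rot: [-3.142, 0.0, -2.988]
force: [-1.4, -0.2, -1.0]
width: 18.0
gripper_force: 58.4
```

```bash
python3 - <<'E'
from h import *
to((579,-114.4,257.7),98.8)
E
```

```text
clock 16.7 pos [ 579.1 -114.5  233.9] rot [-3.142  0.    -2.988] y heading 98.8 q7 1.83 w 18.0 F [-1.4 -0.2 -1. ] grip 58.4
-> cm [ 0.01  0.01 -2.38] spin -0.0
```

Request:
{"method": "play_rows", "body": {
  "targets": [
    [1,0,0,-0.15,0],
    [1,0,0,-0.35,0],
    [1,0,0,-0.6,0],
    [1,0,0,-0.85,0],
    [1,0,0,-1.1,0],
    [1,0,0,-1.35,0],
    [1,0,0,-1.6,0],
    [1,0,0,-1.85,0],
    [1,0,0,-2.05,0],
    [1,0,0,-2.2,0]
  ]
}}

```text
clock: 17.7
eef_pos: [579.1, -114.5, 255.8]
tool_rot: [3.142, 0.0, -2.988]
force: [-0.1, -0.1, -0.9]
width: 17.5
gripper_force: 58.4
```

```bash
python3 - <<'E'
from h import *
pic,P=cloud("side"); T=cloud("top")[1]
to((579,-114.4,257.7),98.8)
save(cv2.resize(pic[160:270,280:400],(600,550),interpolation=cv2.INTER_CUBIC),'p.png')
E
```

```text
clock 17.8 pos [ 579.1 -114.5  255.9] rot [-3.142  0.    -2.988] y heading 98.8 q7 1.84 w 18.2 F [ 0.8 -0.1 -1.4] grip 58.4
-> cm [ 0.01  0.01 -0.18] spin -0.0
```

View pics/p.png

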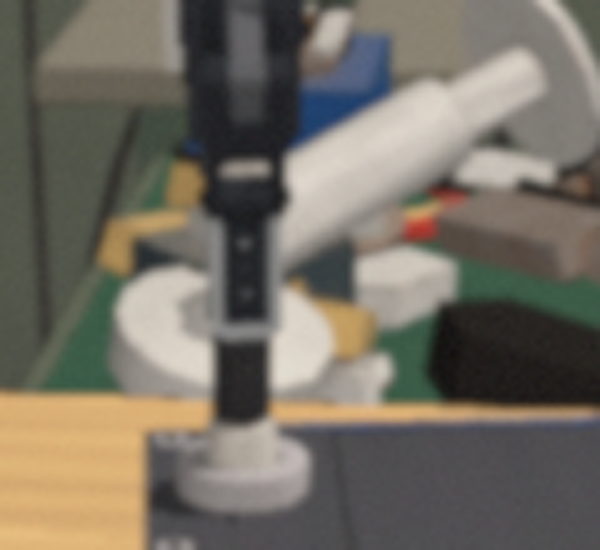

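The bright end shows (px 242, rows 422–465, about 12 mm) above the bush rim; the gauge is upright. The last 1.8 mm, then settle.

Request:
{"method": "play_rows", "body": {
  "targets": [
    [1,0,0,-0.1,0],
    [1,0,0,-0.18,0],
    [1,0,0,-0.18,0],
    [1,0,0,-0.18,0],
    [1,0,0,-0.18,0]
  ]
}}

```text
clock: 18.3
eef_pos: [579.0, -114.5, 257.4]
tool_rot: [3.142, -0.0, -2.988]
force: [-0.1, 0.4, -0.4]
width: 17.9
gripper_force: 58.4
```

```bash
python3 - <<'E'
from h import *
to((579,-114.4,257.7),98.8)
print(ctrl.finish_job())
E
```

```text
clock 18.3 pos [ 579.  -114.5  257.4] rot [ 3.142 -0.    -2.988] y heading 98.8 q7 1.84 w 17.9 F [-0.1  0.4 -0.4] grip 58.4
-> cm [-0.    0.01 -0.03] spin -0.0
the job is handed in; nothing more can be done
None
```

I handed the job in at 18.3 s: the three cut-offs are in the tray, the brush stands upright within a few millimetres of its old place, and the gripper holds the plug gauge upright and still, raised 40.2 mm so about half its measuring end shows above the bush.

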